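Dry the varnished furniture feet: load the tray, slide it in, dial the time, start

ROBOT

A 7-joint arm with a two-finger parallel gripper is mounted at the origin on the work surface. World frame = base frame: x ahead of the robot, y to its left, z up, the work surface at z = 0. Lengths are in m, angles in rad, forces in N, time in s.
With the tool pointing down it reaches from about 0.4 to 0.875 m from the base axis. Payload 19.3 kg.
Tool frame: the origin (TCP) lies between the finger pads; the fingertips stand 22 mm ahead of it and the grasp point (between the pads) lies 3 mm ahead of it (bot.tip_reach is the z of the fingertips in the tool frame, in m); z points along the fingers, y is the direction in which the jaws open and shut (so a half turn about z gives the same grasp; the last joint's range is limited). The gripper opens to 85 mm and grips with 20 to 120 N. Pads are 22 mm wide; open, the fingers measure 114 mm over their backs; the gripper's body (76 mm by 85 mm) begins 54 mm behind the grasp point. The pads swing forward as they close: fully open they stand 13 mm farther back than shut.
Start: joints at [1.214, 0.521, -0.036, 1.599, 0.021, 1.021, -0.113], TCP at [0.177, -0.599, 0.253] pointing down, gripper open.
Joint ranges: [-2.91, 2.91], [-0.3, 2.13], [-1.5, 1.42], [0.17, 2.43], [-1.26, 4.41], [0.16, 1.93], [-2.52, 2.52]. Speed limits (rad/s): [1.89, 1.89, 2.39, 2.39, 3.01, 3.01, 3.01].

INTERFACE

Orientations are given as a rotation vector (axis times angle).
In Python, from plant import bot, telemetry, optics, ticket gives the robot as it stands. Calls block until the motion is done:
- bot.move_pose(position, orientation): joint-space move of the TCP to a pose.
- bot.movel(position, rotation=None, v=0.15, until_force=None): straight line of the TCP; rotation=None keeps the orientation; v is the mean speed in m/s. With until_force (N) it stops when the force on the tool has changed by that much, and returns True; else False.
- bot.goto_joints(angles): joint-space move.
- bot.grip(opening): opening from 0.0 (shut) to 1.0 (fully open); the grip force is fixed at half the most; returns when the fingers have stopped.
- bot.sleep(seconds).
- bot.inverse_kinematics(position, orientation): joint angles nearest the present ones, or None.
- telemetry.read_state(): the state.
- optics.camera(name): name is "scene" or "top"; returns (picture, depth): 420x560x3 uint8, red, green, blue; 420x560 float32, m along the optical axis (not along the pixel's ray), 0 where there is no reading.
- optics.calibration(name): a dict with "camera_matrix" (3x3 intrinsics, pixels), "cam_to_world" (4x4, takes a point from camera to world coordinates). Camera axes: x right, y down, z forward; pixel columns grow to the right and rows downward; lengths in m; the calibration is good to about 2 mm. A picture is of the moment at which its call begins. calibration takes no time and is no camera call.
A pose or a line that the arm cannot do raises bot.PlanningError and nothing moves.
- ticket.hand_in(): hands the job in, once; it reports no verdict.
The state is a dict: "time_s": time; "q": joint angles; "dq": joint speeds; "joint_efforts": joint torques, N m; "ee_pos": TCP position; "ee_rot": TCP orientation; "force": force on the tool from outside, world axes, zero at the start; "torque": the same for the moment, N m; "gripper_width": opening from 0.0 (shut) to 1.0 (fully open).
Only numpy, scipy, OpenCV 4.12 (cv2) and the standard library are available. Lean on these libraries where they do the work, as an engineer would, in place of code of your own. Each camera call takes 0.05 s, during which the arm holds its last target. There are 200 camera calls.

TASK

Stand every turned wooden foot that is on the bench upright in the drying tray, one to a compartment, slide the tray by its handle into the drying hood until its front plate is fully home, and roll the timer's three thumbwheels to read 2-7-5, left to right as seen from the console's front, with each digit squarely uppermost. When all that is done press the start button down; leave the goblet, the roll of tape and the jar of varnish standing where they are.

Things in the scene. Friction and masses are not known exactly. Their poses are not given: they have to be found in the camera images.
- tray: loose aluminium tray on the bench, 170 x 170 mm, 0.45 kg. Origin: centre of its underside. Floor 5 mm thick, rim 25 mm high, dividers 20 mm high making 2 x 2 compartments, 77 mm wide, centred 41 mm either side of the origin in x and y, one foot in each. +y points from the handle into the hood. Steel front plate at the -y end: 215 mm wide, 52 mm high, 85 to 93 mm from the origin
- tray_handle (a point): point to grip on the tray's upright black handle, 80 mm above the bench, 111 mm from the tray's origin along tray -y. The handle is 14 mm thick along tray x, 36 mm long along tray y, its top is 94 mm above the bench
- hood: fixed grey drying hood with clear top, outer 230 (x) x 200 (y) x 108 mm high. Origin: centre of its footprint on the bench. Mouth: the whole -y end, 100 mm from the origin, 190 mm wide, 100 mm high, no sill. The tray slides on the bench along hood +y, axes parallel, until its front plate meets the hood's front edges: tray origin then at hood y = -15 mm, x about 0
- foot1: turned wooden furniture foot standing upright: round base 60 mm diameter and 13 mm high, 26 mm neck at height 21 to 30 mm, round head 40 mm diameter from height 37 to 58 mm, 62 mm tall in all, about 0.13 kg. Origin: centre of the underside, z up along its axis. May be absent (None)
- foot2: turned wooden furniture foot standing upright: round base 60 mm diameter and 13 mm high, 26 mm neck at height 21 to 30 mm, round head 40 mm diameter from height 37 to 58 mm, 62 mm tall in all, about 0.13 kg. Origin: centre of the underside, z up along its axis. May be absent (None)
- foot3: turned wooden furniture foot standing upright: round base 60 mm diameter and 13 mm high, 26 mm neck at height 21 to 30 mm, round head 40 mm diameter from height 37 to 58 mm, 62 mm tall in all, about 0.13 kg. Origin: centre of the underside, z up along its axis. May be absent (None)
- foot4: turned wooden furniture foot standing upright: round base 60 mm diameter and 13 mm high, 26 mm neck at height 21 to 30 mm, round head 40 mm diameter from height 37 to 58 mm, 62 mm tall in all, about 0.13 kg. Origin: centre of the underside, z up along its axis. May be absent (None)
- console: fixed grey timer console, 155 x 190 mm, housing top 40 mm high, dark cheeks between the wheels to 67 mm; three black thumbwheels with white digit plates in a row along its y axis. Origin on the bench under the middle wheel. x points away from its front (the robot's side), +y is left as seen from the front, where the digits read upright. Start button in front of the wheels
- dial_left (a joint): left (first digit) thumbwheel, in rad: digit x 0.6283 when that digit (0 to 9) lies squarely uppermost, between the white index marks. Pushing the wheel's top towards console +x (away from its front) raises value and digit. End stops at -0.35 and 6.0 (it does not pass from 9 to 0). No clicks: light friction, 0.05 N m, holds it wherever it is left
- dial_middle (a joint): middle (second digit) thumbwheel, in rad: digit x 0.6283 when that digit (0 to 9) lies squarely uppermost, between the white index marks. Pushing the wheel's top towards console +x (away from its front) raises value and digit. End stops at -0.35 and 6.0 (it does not pass from 9 to 0). No clicks: light friction, 0.05 N m, holds it wherever it is left
- dial_right (a joint): right (third digit) thumbwheel, in rad: digit x 0.6283 when that digit (0 to 9) lies squarely uppermost, between the white index marks. Pushing the wheel's top towards console +x (away from its front) raises value and digit. End stops at -0.35 and 6.0 (it does not pass from 9 to 0). No clicks: light friction, 0.05 N m, holds it wherever it is left
- axis_left (a point): centre of the left thumbwheel on its level axis (along console y), 54 mm above the bench; wheels are 52 mm apart. Hub 70 mm diameter, 28 mm wide; ten ribs 4 mm thick reach out to 50 mm from the axis, midway between digits: from straight up towards console +x they stand at dial value + 0.314 + k x 0.6283 rad. A closed finger put down between ribs pushes a rib along
- axis_middle (a point): centre of the middle thumbwheel on its level axis (along console y), 54 mm above the bench; wheels are 52 mm apart. Hub 70 mm diameter, 28 mm wide; ten ribs 4 mm thick reach out to 50 mm from the axis, midway between digits: from straight up towards console +x they stand at dial value + 0.314 + k x 0.6283 rad. A closed finger put down between ribs pushes a rib along
- axis_right (a point): centre of the right thumbwheel on its level axis (along console y), 54 mm above the bench; wheels are 52 mm apart. Hub 70 mm diameter, 28 mm wide; ten ribs 4 mm thick reach out to 50 mm from the axis, midway between digits: from straight up towards console +x they stand at dial value + 0.314 + k x 0.6283 rad. A closed finger put down between ribs pushes a rib along
- start (a joint): round start button, value 0 when up, 0.006 m fully down (about 5 N, springs back); it must go down by at least 4 mm
- start_top (a point): centre of the top of the start button (28 mm diameter), pressed straight down
- goblet: bystander: turned goblet standing among the feet, 58 mm diameter, 88 mm tall; not for drying. Origin: centre of its underside
- tape_roll: bystander: roll of paper tape lying flat, 72 mm diameter, 24 mm high; not for drying. Origin: centre of its underside
- varnish: bystander: closed jar of varnish, 64 mm diameter, 85 mm tall, origin under its centre
Things that resemble listed ones, but are neither listed nor needed, are in the scene too. Leave any red or turquoise look-alike of the foot4 alone.

How it is judged:
By the outcome, as a careful person would: the job done as asked, in the order asked, and still so for the second after the job is handed in, with the robot touching nothing.
Of foot1, foot2, foot3, foot4 only 2 to 4 are there at a start; the rules pass over those that are not, and their reading is None.
At some moment in a run one of foot1, foot2, foot3, foot4 may be knocked a few centimetres aside while the robot is not near it.
It also fails if it takes over 210 s, if anything falls off the work surface, if the arm or the gripper's body presses on something with over 40 N, if the wrist force passes 120 N, or if a joint passes its speed limit or range.

## Working session

There is one attempt and no reset: what is moved stays moved. The work goes in short steps, each a Python script; the robot and the scene stay as the last script left them, time stands still between calls to the robot, and variables do not carry over. Pictures are saved under pics/ and viewed, about 12 in all and at most 16, crops included, and the job is handed in when it is done.

```bash
ls; mkdir -p pics; python3 - <<'E'
from plant import bot,telemetry,optics
import cv2,numpy as np
for n in("scene","top"):
    p,d=optics.camera(n); cv2.imwrite(f"pics/{n}0.png",p[:,:,::-1]); np.save(f"pics/{n}0.npy",d)
    c=optics.calibration(n); print(n,np.round(c["camera_matrix"],1).tolist(),np.round(c["cam_to_world"],3).tolist())
s=telemetry.read_state();print(s["time_s"],s["ee_pos"],s["ee_rot"],s["gripper_width"],bot.tip_reach)
E
```

```text
pics
scene [[481.3, 0.0, 292.8], [0.0, 481.3, 215.0], [0.0, 0.0, 1.0]] [[0.76, 0.501, -0.414, 1.014], [0.65, -0.575, 0.496, -0.589], [0.011, -0.646, -0.763, 0.949], [0.0, 0.0, 0.0, 1.0]]
top [[518.6, 0.0, 278.4], [0.0, 518.6, 214.8], [0.0, 0.0, 1.0]] [[-0.006, -0.997, 0.076, 0.444], [-1.0, 0.005, -0.009, -0.002], [0.008, -0.076, -0.997, 1.424], [0.0, 0.0, 0.0, 1.0]]
0.1 [ 0.17667178 -0.59922573  0.25278169] [-3.10835794e+00 -4.48809376e-01  3.87016722e-04] 0.997741167301451 0.022
```

View pics/scene0.png

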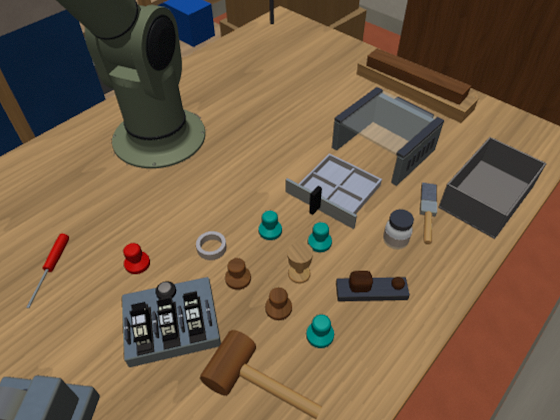

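View pics/top0.png

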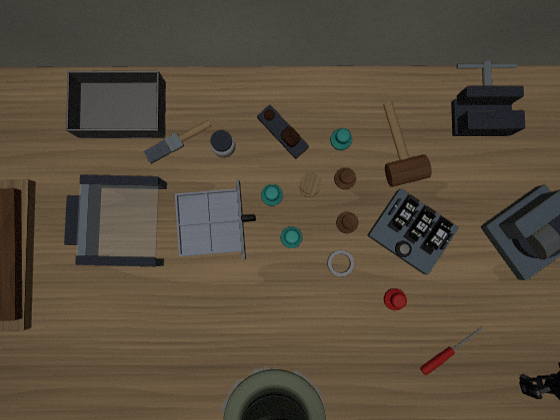

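The scene view shows two plain brown feet, at (237,272) and (278,303). They match top view (345,178) and (347,222).

Things that could be taken for a foot, by top-view pixel:
- turquoise look-alikes at (342,138), (272,194) and (291,237)
- a red one at (396,299)
- the goblet at (310,184)
- knobs on the hand plane at (290,135) and (269,114)

The tray handle is at top (249,217), the hood at about (120,220) and the console at (414,231). Next I'll check the choice in a close crop and measure.

```bash
cat > h.py <<'E'
from plant import bot,telemetry,optics,ticket
import cv2,numpy as np
from scipy.spatial.transform import Rotation as R
def look(n):
    p,d=optics.camera(n); c=optics.calibration(n); K=c["camera_matrix"]; T=np.array(c["cam_to_world"])
    v,u=np.mgrid[:420,:560]
    P=np.stack([(u-K[0][2])/K[0][0]*d,(v-K[1][2])/K[1][1]*d,d],-1)@T[:3,:3].T+T[:3,3]
    P[d==0]=np.nan
    return p,P
def proj(n,X):
    c=optics.calibration(n); K=np.array(c["camera_matrix"]); T=np.linalg.inv(c["cam_to_world"])
    q=np.atleast_2d(X)@T[:3,:3].T+T[:3,3]; q=q@K.T; return q[:,:2]/q[:,2:]
def ori(yaw):  # tool down, jaw (tool y) axis at world angle yaw
    c,s=np.cos(yaw),np.sin(yaw)
    return R.from_matrix(np.array([[s,c,0],[-c,s,0],[0,0,-1.]])).as_rotvec()
E
python3 - <<'E'
from h import *
p,P=look("top")
for nm,(u,v) in dict(f1=(345,178),f2=(347,222),gob=(310,184),turq1=(272,194),turq2=(291,237),t3=(342,138),red=(396,299),tape=(331,264),varn=(223,140),plane=(290,135),trayc=(209,222),plateL=(241,182),plateR=(243,256),handle=(249,217),hoodfl=(163,177),hoodfr=(163,264),hoodbl=(80,177),hoodbr=(80,264),con1=(402,191),con2=(459,228),con3=(429,273),con4=(369,236),btn=(403,249)).items(): print(nm,np.round(P[v,u],3))
a=cv2.resize(p[110:260,250:400],(400,400),interpolation=cv2.INTER_CUBIC)
b=cv2.resize(p[180:280,365:465],(400,400),interpolation=cv2.INTER_CUBIC)
s,_=look("scene"); c=cv2.resize(s[270:370,110:230],(400,300),interpolation=cv2.INTER_CUBIC)
d=cv2.resize(s[230:330,200:320],(400,200+100),interpolation=cv2.INTER_CUBIC)
o=np.vstack([np.hstack([a,b])[:300 if 0 else 400]])
cv2.imwrite("pics/c1.png",cv2.convertScaleAbs(o,alpha=1.6)[:,:,::-1]);cv2.imwrite("pics/c2.png",np.hstack([c,d])[:,:,::-1])
E
```

```text
f1 [ 0.645 -0.191  0.061]
f2 [ 0.528 -0.195  0.061]
gob [ 0.625 -0.096  0.088]
turq1 [0.603 0.003 0.061]
turq2 [ 0.489 -0.047  0.062]
t3 [ 0.753 -0.186  0.057]
red [ 0.326 -0.318  0.067]
tape [ 0.417 -0.156  0.017]
varn [0.743 0.13  0.083]
plane [ 0.76  -0.046  0.065]
trayc [0.532 0.174 0.019]
plateL [nan nan nan]
plateR [0.44  0.08  0.048]
handle [0.54  0.062 0.092]
hoodfl [0.658 0.303 0.002]
hoodfr [0.419 0.298 0.014]
hoodbl [0.643 0.492 0.109]
hoodbr [0.422 0.486 0.112]
con1 [ 0.612 -0.348  0.036]
con2 [ 0.513 -0.512  0.001]
con3 [ 0.39  -0.425  0.003]
con4 [ 0.492 -0.261  0.016]
btn [ 0.456 -0.34   0.067]
```

View pics/c1.png

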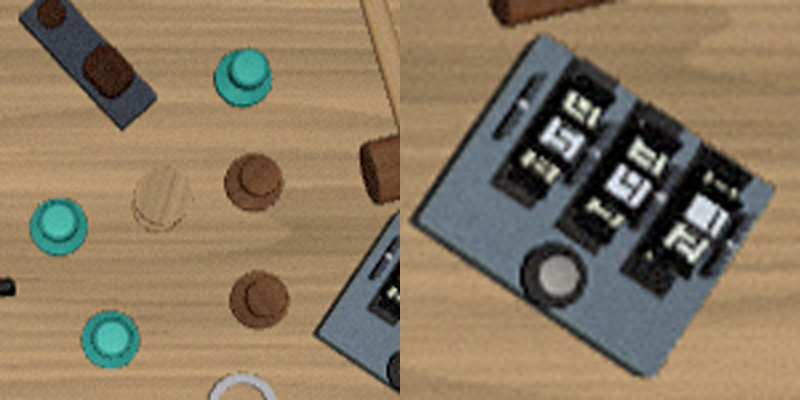

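View pics/c2.png

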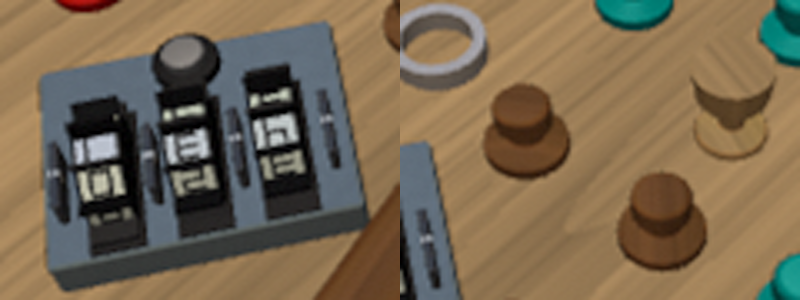

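The brown foot pair is confirmed, and the goblet is pale. Now I'll measure everything precisely from averaged depth.

```bash
cat >> h.py <<'E'
def avg(n,k=8):
    L=[look(n) for _ in range(k)]
    return np.mean([l[0] for l in L],0).astype(np.float32),np.nanmedian([l[1] for l in L],0)
def rect(P,box,zr):
    x0,x1,y0,y1=box; m=(P[...,0]>x0)&(P[...,0]<x1)&(P[...,1]>y0)&(P[...,1]<y1)&(P[...,2]>zr[0])&(P[...,2]<zr[1])
    Q=P[m]; return Q
def foot(P,x,y,r=.04):
    Q=rect(P,(x-r,x+r,y-r,y+r),(.045,.075)); 
    (c,rad)=cv2.minEnclosingCircle(Q[:,:2].astype(np.float32)); return np.array(c),rad,np.median(Q[:,2])
E
python3 - <<'E'
from h import *
import warnings; warnings.simplefilter("ignore")
for n in("top","scene"):
    p,P=avg(n); np.save(f"pics/{n}_p.npy",p); np.save(f"pics/{n}_P.npy",P)
    print(n,"table z",np.nanmedian(P[280:330,150:300,2]) if n=="top" else np.nanmedian(P[170:200,30:80,2]))
    for nm,x,y in(("f1",.645,-.191),("f2",.528,-.195),("t1",.603,.003),("t2",.489,-.047)):
        c,r,z=foot(P,x,y); print(nm,c.round(4),round(r,4),round(z,4))
    def mr(nm,box,zr):
        Q=rect(P,box,zr); 
        if len(Q)<5: print(nm,len(Q));return
        c,s,a=cv2.minAreaRect((Q[:,:2]*1000).astype(np.float32)); print(nm,len(Q),np.round(c,1),np.round(s,1),round(a,2),np.nanmedian(Q[:,2]).round(4))
    mr("tray rim",(.42,.66,.085,.28),(.012,.035))
    mr("plate",(.40,.67,.04,.11),(.040,.058))
    mr("handle",(.5,.58,.03,.075),(.07,.1))
    mr("hood top",(.38,.70,.27,.52),(.095,.12))
    mr("hood wall R",(.38,.46,.27,.52),(.095,.12)); mr("hood wall L",(.6,.7,.27,.52),(.095,.12))
    mr("console",(.37,.64,-.54,-.24),(.025,.12))
    mr("wheels",(.37,.64,-.54,-.24),(.072,.12))
    mr("button",(.42,.5,-.38,-.31),(.055,.08))
    mr("goblet",(.58,.67,-.14,-.05),(.08,.1)); mr("varnish",(.7,.79,.08,.18),(.075,.1))
E
```

```text
top table z -0.0008345563022113534
f1 [ 0.653 -0.198] 0.0199 0.0601
f2 [ 0.5311 -0.2017] 0.0198 0.0602
t1 [0.6081 0.0041] 0.0198 0.0602
t2 [ 0.4915 -0.0485] 0.0199 0.0607
tray rim 678 [543.2 173.3] [190.  178.7] 4.42 0.0223
plate 262 [541.   69.7] [211.4  43.9] 4.36 0.0505
handle 65 [541.2  62. ] [25.7 13.1] 89.57 0.0926
hood top 7211 [533.9 396.2] [200.8 230.1] 88.51 0.1072
hood wall R 1327 [439.3 398.8] [199.8  40.4] 89.6 0.1095
hood wall L 1500 [625.3 393.8] [201.2  48.9] 89.19 0.1086
console 4223 [ 526.6 -372.8] [221.1 188.8] 55.39 0.042
wheels 1002 [ 520.9 -388.5] [134.6  87.5] 58.12 0.087
button 164 [ 474.3 -356.1] [27.2 67.1] 55.6 0.0627
goblet 378 [629.4 -97.8] [54.8 55.5] 89.11 0.087
varnish 363 [743.1 135.4] [53.6 52.3] 0.1 0.084
scene table z 0.00022888476838950345
f1 [ 0.6527 -0.2007] 0.0197 0.0611
f2 [ 0.5301 -0.2041] 0.0198 0.0608
t1 [0.6075 0.0013] 0.0198 0.0605
t2 [ 0.4906 -0.051 ] 0.0198 0.0605
tray rim 982 [542.6 170.8] [193.2 179.4] 4.55 0.0198
plate 393 [540.6  67.8] [214.1  44.7] 4.62 0.0497
handle 112 [541.3  60. ] [13.2 29.2] 3.51 0.0904
hood top 4162 [533.1 394.4] [202.6 230.9] 88.35 0.1072
hood wall R 716 [437.8 396.9] [202.3  44.7] 89.81 0.1094
hood wall L 1017 [623.3 391.8] [202.   50.1] 88.45 0.1078
console 6412 [ 525.1 -374.2] [222.5 186.8] 55.18 0.0419
wheels 1607 [ 520.6 -390.7] [132.2  89.9] 55.46 0.0878
button 151 [ 468.9 -354.1] [26.8 55.4] 54.24 0.062
goblet 467 [ 628.5 -101. ] [55.2 54.9] 41.06 0.0876
varnish 396 [743.6 133.6] [55.5 54.1] 49.53 0.0841
```

```bash
cat > dial.py <<'E'
from h import *
yaw=np.deg2rad(55.3-90); X=np.array([np.cos(yaw),np.sin(yaw),0]);Y=np.array([-np.sin(yaw),np.cos(yaw),0])
def loc(P,O): D=P[...,:2]-O; return np.stack([D@X[:2],D@Y[:2],P[...,2]],-1)
E
python3 - <<'E'
from dial import *
O=np.array([.5207,-.3896]); 
row=[]
for n in("top","scene"):
    P=np.load(f"pics/{n}_P.npy");p=np.load(f"pics/{n}_p.npy")
    L=loc(P,O)
    m=(abs(L[...,2]-.040)<.005)&(abs(L[...,0])<.13)&(abs(L[...,1])<.12)
    Q=L[m][:,:2]; print(n,"housing",len(Q),np.percentile(Q,[1,99],axis=0).round(4).tolist())
    c,s,a=cv2.minAreaRect((Q*1000).astype(np.float32)); print(np.round(c,1),np.round(s,1),a)
    for lo,hi,nm in((-.11,.11,"ribs"),):
        m=(L[...,2]>.08)&(abs(L[...,0])<.06)&(abs(L[...,1])<.09); W=L[m]
        print("wheel y",np.percentile(W[:,1],[1,99]).round(4)); 
        h,e=np.histogram(W[:,1],bins=np.arange(-.09,.0901,.004)); print(h)
    m=(L[...,2]>.052)&(L[...,2]<.075)&(L[...,0]<-.055)&(abs(L[...,0])<.1)&(abs(L[...,1])<.03); B=L[m]
    print("button",cv2.minEnclosingCircle(B[:,:2].astype(np.float32)),np.median(B[:,2]))
    # ortho at z=.085
    gx,gy=np.meshgrid(np.arange(-.11,.11,.0006),np.arange(-.1,.1,.0006))
    W=np.r_[O,0]+gx.T[::-1,::-1,None]*X+gy.T[::-1,::-1,None]*Y+[0,0,.08]
    uv=proj(n,W.reshape(-1,3)).reshape(W.shape[0],-1,2).astype(np.float32)
    row.append(cv2.remap(p,uv[...,0],uv[...,1],cv2.INTER_CUBIC))
o=np.hstack(row); print(o.shape)
cv2.imwrite("pics/con.png",np.clip(o*1.3,0,255).astype(np.uint8)[:,:,::-1])
E
```

```text
top housing 2179 [[-0.0966, -0.092], [0.0896, 0.0961]]
[14.2 13. ] [226.9 212.5] 0.244672492146492
wheel y [-0.064  0.067]
[ 0  0  0  0  0  0 23 38 39 39 40 35 44 24  0  0  0  0  0 26 38 36 35 36
 39 39 24  0  0  0  0  0 27 35 34 38 37 37 37 19  0  0  0  0  0]
button ((-0.07765286415815353, 0.0013001012848690152), 0.021265363320708275) 0.06038857723580271
scene housing 3194 [[-0.0948, -0.0942], [0.0572, 0.0929]]
[15.3  1.4] [224.9 194.8] 0.028225861489772797
wheel y [-0.0663  0.0646]
[ 0  0  0  0  0 20 68 65 68 69 65 65 74  0  0  0  0  0 12 60 55 62 58 59
 56 61  0  0  0  0  0 13 54 59 59 58 59 55 51  0  0  0  0  0  0]
button ((-0.077233225107193, -0.0003404904855415225), 0.021720852702856064) 0.06121965008766167
(367, 668, 3)
```

View pics/con.png

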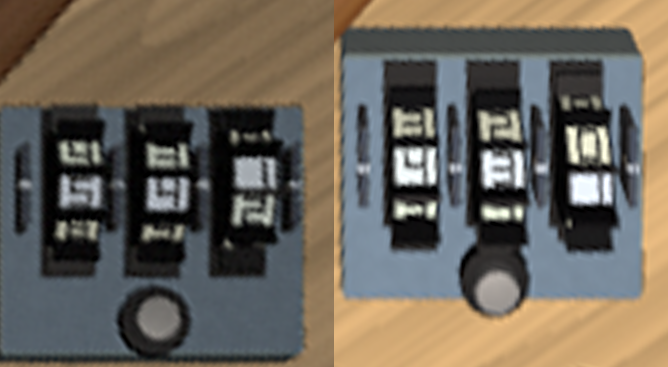

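```bash
cat >> dial.py <<'E'
O=np.array([.5223,-.3907])
def model(x,z,d):  # distance to rib/hub profile
    r=np.hypot(x,z); ph=np.arctan2(x,z)
    a=(ph-d-.314159+.314159)%.628319-.314159
    tx,ty=r*np.sin(a),r*np.cos(a)
    rib=np.hypot(np.maximum(abs(tx)-.002,0),np.maximum(ty-.05,0))
    ribs=np.where((abs(tx)<.002)&(ty<.05),np.minimum(.002-abs(tx),.05-ty),rib)
    return np.minimum(abs(r-.035),ribs)
def phases(dat,verbose=True):
    out={}
    for nm,yc in(("L",.052),("M",0),("R",-.052)):
        best=None
        for x0 in np.arange(-.004,.0061,.001):
            for d in np.arange(0,.6283,.01):
                c=0
                for P in dat:
                    L=loc(P,O); m=(abs(L[...,1]-yc)<.011)&(abs(L[...,0])<.055)&(L[...,2]>.06); W=L[m]
                    c+=np.minimum(model(W[:,0]-x0,W[:,2]-.054,d),.006).mean()
                if best is None or c<best[0]: best=(c,x0,d)
        out[nm]=best
    return out
def unroll(n,p,yc,dx=0):
    th=np.arange(1.5,-1.5,-.01); y=np.arange(.016,-.016,-.0003)
    T,Yy=np.meshgrid(th,y,indexing="ij"); r=.0365
    W=np.r_[O,.054]+(r*np.sin(T)+dx)[...,None]*X+(Yy+yc)[...,None]*Y+(r*np.cos(T))[...,None]*[0,0,1]
    uv=proj(n,W.reshape(-1,3)).reshape(*T.shape,2).astype(np.float32)
    return cv2.remap(p,uv[...,0],uv[...,1],cv2.INTER_CUBIC)
E
python3 - <<'E'
from dial import *
D=[np.load(f"pics/{n}_P.npy") for n in("top","scene")]
for d in D: print({k:np.round(v,4).tolist() for k,v in phases([d]).items()})
ims=[]
for n in("top","scene"):
    p=np.load(f"pics/{n}_p.npy")
    for yc in(.052,0,-.052):
        i=unroll(n,p,yc); i[150]=[255,0,0]; ims.append(cv2.copyMakeBorder(i,0,0,4,4,0))
o=cv2.resize(np.hstack(ims),None,fx=1.15,fy=1.9,interpolation=cv2.INTER_CUBIC); print(o.shape)
cv2.imwrite("pics/un.png",np.clip(o*1.2,0,255).astype(np.uint8)[:,:,::-1])
E
```

```text
{'L': [0.0008, 0.0, 0.4], 'M': [0.0008, 0.001, 0.33], 'R': [0.0008, 0.001, 0.06]}
{'L': [0.0007, 0.001, 0.37], 'M': [0.0007, 0.001, 0.32], 'R': [0.0007, 0.001, 0.05]}
(570, 793, 3)
```

View pics/un.png

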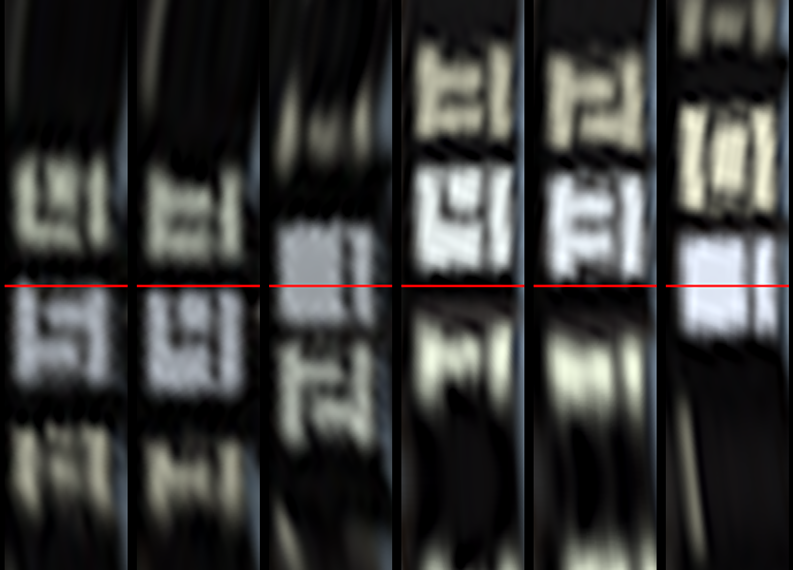

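Two feet are present. The dials read about 2.90 on the left (between 4 and 5), 2.21 in the middle (3 and a half) and 0.68 on the right (1). Next I'll pick and place the feet, looking again just before each pick.

```bash
cat >> h.py <<'E'
def feet():
    """brown feet heads, world xy mean of both cameras"""
    out=[]
    for n in("top","scene"):
        p,P=look(n); h=cv2.cvtColor(p,cv2.COLOR_RGB2HSV)
        m=((P[...,2]>.045)&(P[...,2]<.085)&(P[...,0]>.38)&(P[...,0]<.72)&(P[...,1]>-.32)&(P[...,1]<.5)&(h[...,0]<18)&(h[...,1]>90)).astype(np.uint8)
        k,lab,st,_=cv2.connectedComponentsWithStats(m)
        for i in range(1,k):
            if st[i,4]<40: continue
            Q=P[lab==i]; c,r=cv2.minEnclosingCircle(Q[:,:2].astype(np.float32)); out.append((n,np.round(c,4).tolist(),round(r,4),round(float(np.median(Q[:,2])),4)))
    return out
def pick(xy):
    bot.grip(.75); bot.move_pose([*xy,.20],ori(0)); bot.movel([*xy,.050],v=.15); bot.grip(0)
    w=telemetry.read_state()["gripper_width"]; bot.movel([*xy,.22],v=.2); return w
def place(xy):
    yaw=np.deg2rad(4.5); bot.move_pose([*xy,.20],ori(yaw)); bot.movel([*xy,.075],v=.15)
    c=bot.movel([*xy,.052],v=.03,until_force=6); z=telemetry.read_state()["ee_pos"][2]; bot.grip(.75); bot.movel([*xy,.20],v=.2); return c,z
def tray(x,y,o=(.5324,.1754),a=np.deg2rad(4.5)):
    return np.array(o)+[x*np.cos(a)-y*np.sin(a),x*np.sin(a)+y*np.cos(a)]
E
python3 - <<'E'
from h import *
print(*feet(),sep="\n")
print([tray(s*.041,.041).round(4) for s in(1,-1)])
for q in([.6528,-.1994,.05],[*tray(.041,.041),.055],[*tray(-.041,.041),.055],[.53,.269,.077]): print(bot.inverse_kinematics(q,ori(0)))
E
```

```text
('top', [0.6585, -0.3133], 0.0292, 0.0593)
('top', [0.6525, -0.1978], 0.02, 0.0598)
('top', [0.5311, -0.202], 0.0204, 0.0599)
('scene', [0.6342, -0.1073], 0.026, 0.0714)
('scene', [0.5302, -0.2055], 0.0212, 0.0604)
('scene', [0.6535, -0.2014], 0.0206, 0.0606)
('scene', [0.6602, -0.3177], 0.0289, 0.0599)
[array([0.5701, 0.2195]), array([0.4883, 0.2131])]Traceback (most recent call last):
  File "<stdin>", line 4, in <module>
  File "h.py", line 15, in ori
    return R.from_matrix(np.array([[s,c,0],[-c,s,0],[0,0,-1.]])).as_rotvec()
           ~~~~~~~~~~~~~^^^^^^^^^^^^^^^^^^^^^^^^^^^^^^^^^^^^^^^^
  File "scipy/spatial/transform/_rotation.pyx", line 1143, in scipy.spatial.transform._rotation.Rotation.from_matrix
ValueError: Non-positive determinant (left-handed or null coordinate frame) in rotation matrix 0: [[ 0.  1.  0.]
 [-1.  0.  0.]
 [ 0.  0. -1.]].
```

```bash
sed -i 's/\[\[s,c,0\],\[-c,s,0\]/[[-s,c,0],[c,s,0]/' h.py
python3 - <<'E'
from h import *
for q in([.6528,-.1994,.05],[.6528,-.1994,.2],[*tray(.041,.041),.055],[*tray(-.041,.041),.2],[.53,.269,.077],[.53,.269,.2]):
  for a in(0,np.pi):
    j=bot.inverse_kinematics(q,ori(a)); print(a,None if j is None else np.round(j,2))
E
```

```text
0 [ 0.43  0.87 -0.36  1.54  0.38  0.79 -0.08]
3.141592653589793 [-0.07  0.92  0.47  1.57 -0.54  0.78 -2.51]
0 [ 0.48  0.7  -0.44  1.47  0.32  1.05 -0.04]
3.141592653589793 [-0.18  0.77  0.68  1.51 -0.53  1.05 -2.52]
0 [-0.08  0.82 -0.57  1.74  0.61  0.76 -0.97]
3.141592653589793 [ 0.28  1.17 -1.28  1.73  1.2   1.25  1.81]
0 [ 0.31  0.77 -1.27  1.86  0.82  1.16 -1.25]
3.141592653589793 [ 0.31  0.78 -1.27  1.86  0.82  1.16  1.89]
0 [-0.07  0.82 -0.74  1.78  0.72  0.84 -1.17]
3.141592653589793 [ 0.19  1.11 -1.28  1.77  1.15  1.23  1.71]
0 [ 0.17  0.82 -1.19  1.7   0.82  1.21 -1.24]
3.141592653589793 [ 0.2   0.87 -1.28  1.7   0.88  1.27  1.86]
```

```bash
python3 - <<'E'
from h import *
print("pick",pick([.6530,-.1995]))
print("place",place(tray(.041,.041)))
print(*feet(),telemetry.read_state()["time_s"],sep="\n")
E
```

```text
pick 0.4409753626120904
place (True, np.float64(0.05607744985979518))
('top', [0.6617, -0.3189], 0.0281, 0.059)
('top', [0.5308, -0.2017], 0.0202, 0.0603)
('scene', [0.5685, 0.2159], 0.0219, 0.0646)
('scene', [0.5307, -0.204], 0.0211, 0.0606)
('scene', [0.6337, -0.1067], 0.0259, 0.0713)
('scene', [0.6608, -0.3198], 0.0292, 0.0595)
10.7083
```

```bash
python3 - <<'E'
from h import *
print("pick",pick([.5307,-.2030]))
print("place",place(tray(-.041,.041)))
bot.move_pose([.5,-.05,.3],ori(0))
p,_=look("top");s,_=look("scene")
print(*feet(),telemetry.read_state()["time_s"],sep="\n")
o=np.hstack([cv2.resize(p[100:300,60:460],(400,200)),s[100:300,160:560]])
cv2.imwrite("pics/placed.png",cv2.convertScaleAbs(o,alpha=1.3)[:,:,::-1])
E
```

```text
pick 0.43974697795899115
place (True, np.float64(0.055990803800430776))
('top', [0.6619, -0.3177], 0.028, 0.0589)
('top', [0.5699, 0.2202], 0.0202, 0.0654)
('top', [0.4877, 0.2132], 0.02, 0.0651)
('scene', [0.4904, 0.2094], 0.0204, 0.0644)
('scene', [0.5686, 0.216], 0.0214, 0.0643)
('scene', [0.6344, -0.1076], 0.0258, 0.0714)
('scene', [0.6641, -0.3183], 0.0243, 0.0608)
20.6833
```

View pics/placed.png

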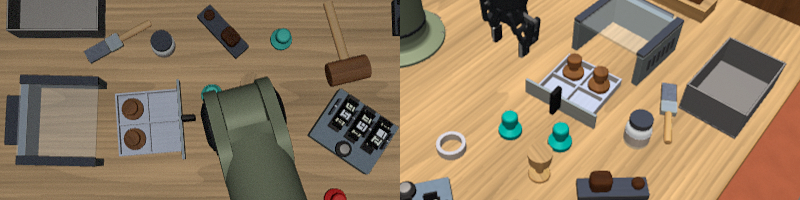

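Both brown feet stand upright in the two far compartments: top crop (132,108) and (133,140), heads at z 0.065. The tray is undisturbed, so next I'll slide it in.

```bash
python3 - <<'E'
from h import *
h=tray(0,-.111); a=np.deg2rad(4.5); b=np.deg2rad(-1.6)
C=np.array([.5333,.3953]); xd=np.array([np.cos(b),np.sin(b)]); yd=np.array([-np.sin(b),np.cos(b)])
bot.grip(.5); bot.move_pose([*h,.2],ori(a)); bot.movel([*h,.077],v=.12); bot.grip(0); print("w",telemetry.read_state()["gripper_width"])
# align in front of mouth: tray origin hood y=-.215 -> handle -.326 ; back edge at -.13
pre=C+yd*(-.322); bot.movel([*pre,.077],ori(b),v=.05)
s=telemetry.read_state(); print(s["ee_pos"],s["force"],s["time_s"])
mid=C+yd*(-.137); print(bot.movel([*mid,.077],v=.07,until_force=30)); print(telemetry.read_state()["ee_pos"])
end=C+yd*(-.118); hit=bot.movel([*end,.077],v=.03,until_force=25)
s=telemetry.read_state(); e=s["ee_pos"][:2]-C; print("hit",hit,"handle hood xy",e@xd,e@yd,s["force"],s["time_s"])
E
```

```text
w 0.15609926827711024
[0.52444025 0.0733184  0.07756653] [-4.28926158 -2.58217019 12.67391842] 23.7667
False
[0.53026813 0.25652596 0.07758633]
hit True handle hood xy 0.0010381684808324625 -0.1258517601024462 [-1.48014226 -2.97987915  9.60020976] 27.0667
```

```bash
python3 - <<'E'
from h import *
b=np.deg2rad(-1.6);C=np.array([.5333,.3953]); xd=np.array([np.cos(b),np.sin(b)]); yd=np.array([-np.sin(b),np.cos(b)])
end=C+yd*(-.121); hit=bot.movel([*end,.077],v=.02,until_force=30)
s=telemetry.read_state(); e=s["ee_pos"][:2]-C; print(hit,e@xd,e@yd,s["force"])
bot.grip(.5); p=s["ee_pos"]; bot.movel([p[0],p[1],.2],v=.15); bot.move_pose([.5,-.05,.3],ori(0))
for n in("top","scene"):
    _,P=look(n)
    Q=rect(P,(.38,.68,.2,.32),(.040,.058)); k=cv2.minAreaRect((Q[:,:2]*1000).astype(np.float32)); print(n,"plate+handle",k)
    Q=rect(P,(.38,.7,.28,.52),(.095,.12)); k=cv2.minAreaRect((Q[:,:2]*1000).astype(np.float32)); print("hood",k)
s,_=look("scene");t,_=look("top"); o=np.hstack([cv2.resize(s[80:220,280:460],(400,311)),cv2.resize(t[160:280,60:260],(400,240)).repeat(1,0)[:240] if 0 else cv2.resize(t[160:280,60:260],(400,311))])
cv2.imwrite("pics/home.png",cv2.convertScaleAbs(o,alpha=1.3)[:,:,::-1]); print(telemetry.read_state()["time_s"])
E
```

```text
True 0.001042578015632997 -0.12568964850255337 [-1.72006487 -3.32104744  8.68466734]
top plate+handle ((530.04248046875, 276.3155822753906), (48.26567840576172, 225.78671264648438), 89.79161834716797)
hood ((533.83154296875, 389.0879211425781), (216.95095825195312, 230.4665985107422), 88.27962493896484)
scene plate+handle ((531.5203857421875, 283.3751220703125), (71.30343627929688, 229.80323791503906), 89.93119049072266)
hood ((533.0957641601562, 395.09869384765625), (209.43017578125, 233.48667907714844), 88.2902603149414)
30.1583
```

View pics/home.png

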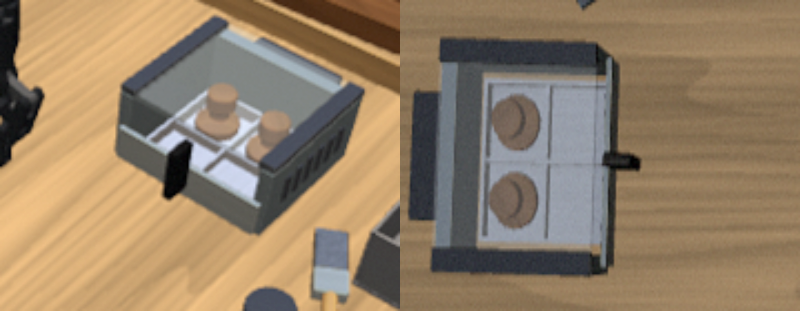

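The view shows the tray in the hood with both feet upright and the plate against both front edges. I'll check its gap and squareness numerically, then read the dials from fresh data.

```bash
python3 - <<'E'
from dial import *
b=np.deg2rad(-1.6);C=np.array([.5333,.3953]); xd=np.array([np.cos(b),np.sin(b)]); yd=np.array([-np.sin(b),np.cos(b)])
for n in("top","scene"):
    p,P=avg(n,4); d=P[...,:2]-C; x,y,z=d@xd,d@yd,P[...,2]
    for sx in(-1,1):
        m=(abs(x*sx-.06)<.035)&(abs(y+.104)<.02)&(z>.047)&(z<.058); print(n,sx,"plate top y range",np.percentile(y[m],[3,50,97]).round(4),m.sum())
        m=(abs(x*sx-.105)<.01)&(y<0)&(y>-.13)&(z>.095); print("   hood front edge",np.percentile(y[m],[2]).round(4))
print({k:np.round(v,4).tolist() for k,v in phases([P]).items()})
# reachability of wheel tilts
for yc in(.052,-.052):
  for ph in(-.5,0,.5):
    r=.062; pos=np.r_[O,.054]+.001*X+yc*Y+r*(np.sin(ph)*X+[0,0,np.cos(ph)])
    za=-(np.sin(ph)*X+np.array([0,0,np.cos(ph)]))
    for s in(1,-1):
        ya=s*(np.cos(ph)*X-np.array([0,0,np.sin(ph)])); Rm=np.column_stack([np.cross(ya,za),ya,za])
        j=bot.inverse_kinematics(pos,R.from_matrix(Rm).as_rotvec()); print(yc,ph,s,None if j is None else np.round(j,2))
E
```

```text
top -1 plate top y range [-0.1068 -0.1033 -0.0991] 86
   hood front edge [-0.0985]
top 1 plate top y range [-0.1069 -0.1036 -0.0994] 84
   hood front edge [-0.0984]
scene -1 plate top y range [-0.1092 -0.1073 -0.1005] 61
   hood front edge [-0.1015]
scene 1 plate top y range [-0.11   -0.107  -0.1017] 73
   hood front edge [-0.1011]
{'L': [0.0008, 0.001, 0.37], 'M': [0.0008, 0.001, 0.33], 'R': [0.0008, 0.002, 0.03]}
0.052 -0.5 1 [ 1.06  0.75 -0.86  2.08  1.68  0.59 -1.64]
0.052 -0.5 -1 [ 0.9   0.67 -0.64  2.09  1.69  0.44  1.43]
0.052 0 1 [ 0.69  0.74 -0.35  1.61  0.31  0.84 -0.38]
0.052 0 -1 [ 1.05  0.92 -0.97  1.59  0.84  1.09  2.39]
0.052 0.5 1 [ 0.63  1.06 -0.31  1.02  0.18  1.59 -0.24]
0.052 0.5 -1 [ 0.95  1.32 -1.28  0.99  0.92  1.89  2.52]
-0.052 -0.5 1 [ 1.27  0.75 -0.86  2.07  1.66  0.49 -1.42]
-0.052 -0.5 -1 [ 1.08  0.66 -0.59  2.08  1.69  0.31  1.61]
-0.052 0 1 [ 0.83  0.74 -0.31  1.6   0.28  0.84 -0.2 ]
-0.052 0 -1 [ 0.01  1.15  1.22  1.65 -1.15  1.22 -2.24]
-0.052 0.5 1 [ 0.73  1.07 -0.25  1.    0.19  1.59 -0.1 ]
-0.052 0.5 -1 [ 0.21  1.45  1.38  1.05 -1.07  1.87 -2.48]
```

The plate is square and flush, within about 1 mm on both sides. Now the dials: I'll grip a rib with the tool tilted radially and swing it about the wheel's axis. Left wheel first, as a check.

```bash
cat >> dial.py <<'E'
def pose(yc,ph,r,x0=.0012):
    u=np.sin(ph)*X+np.array([0,0,np.cos(ph)]); pos=np.r_[O,.054]+x0*X+yc*Y+r*u
    ya=np.cos(ph)*X-np.array([0,0,np.sin(ph)]); return pos,R.from_matrix(np.column_stack([np.cross(ya,-u),ya,-u])).as_rotvec()
LIM=.46
def turn(yc,d,t,first=True):
    while abs(t-d)>.004:
        s=np.sign(t-d); ribs=[a for a in d+.314159+.628319*np.arange(-14,14) if abs(a)<LIM]
        tr=[min(abs(t-d),LIM-s*a) for a in ribs]; a=ribs[int(np.argmax(tr))]; n=max(tr)
        bot.grip(.22)
        if first: bot.move_pose(*pose(yc,a,.17)); first=False
        else: bot.movel(*pose(yc,a,.092),v=.12)
        if bot.movel(*pose(yc,a,.062),v=.08,until_force=12): print("touched",telemetry.read_state()["ee_pos"]); return d
        bot.grip(0); w=telemetry.read_state()["gripper_width"]
        for f in np.linspace(0,1,int(np.ceil(n/.2))+1)[1:]: bot.movel(*pose(yc,a+s*n*f,.062),v=.06)
        F=np.linalg.norm(telemetry.read_state()["force"]); bot.grip(.22); bot.movel(*pose(yc,a+s*n,.092),v=.12); d+=s*n
        print("rib %.2f->%.2f w=%.3f F=%.1f d=%.3f t=%.1f"%(a,a+s*n,w,F,d,telemetry.read_state()["time_s"]))
    p=telemetry.read_state()["ee_pos"]; bot.movel([p[0],p[1],.25],v=.25); return d
E
python3 - <<'E'
from dial import *
turn(.052,2.890,1.2566)
bot.move_pose([.5,-.05,.3],ori(0))
D=[avg(n,4)[1] for n in("top","scene")]
for d in D: print({k:np.round(v,4).tolist() for k,v in phases([d]).items()})
E
```

```text
Traceback (most recent call last):
  File "dial.py", line 44, in turn
    for f in np.linspace(0,1,int(np.ceil(n/.2))+1)[1:]: bot.movel(*pose(yc,a+s*n*f,.062),v=.06)
                                                        ~~~~~~~~~^^^^^^^^^^^^^^^^^^^^^^^^^^^^^^
plant.PlanningError: the arm cannot follow that straight line within its joint ranges
```

```bash
python3 - <<'E'
from dial import *
s=telemetry.read_state(); print(np.round(s["q"],2),s["force"].round(1) if hasattr(s["force"],"round") else s["force"],s["gripper_width"],s["time_s"])
u=s["ee_pos"]-np.r_[O,.054]; print("phi",np.arctan2(u@X-.0012,u[2]))
for ph in np.arange(.45,-.61,-.1):
    j=bot.inverse_kinematics(*pose(.052,ph,.062)); print(round(ph,2),None if j is None else np.round(j,2))
E
```

```text
[ 0.59  0.62 -0.2   1.91  0.46  0.37 -0.57] [-8.7  4.6 20. ] 0.02063024642271663 34.6917
phi -0.273954815077852
0.45 [ 0.7   1.04 -0.45  1.08  0.29  1.54 -0.31]
0.35 [ 0.72  0.97 -0.46  1.2   0.3   1.39 -0.33]
0.25 [ 0.74  0.91 -0.46  1.32  0.33  1.24 -0.36]
0.15 [ 0.75  0.84 -0.46  1.44  0.35  1.09 -0.39]
0.05 [ 0.73  0.78 -0.42  1.55  0.35  0.94 -0.4 ]
-0.05 [ 0.71  0.72 -0.37  1.66  0.36  0.77 -0.43]
-0.15 [ 0.67  0.67 -0.31  1.77  0.39  0.61 -0.47]
-0.25 [ 0.62  0.63 -0.24  1.87  0.43  0.44 -0.54]
-0.35 [ 0.53  0.6  -0.12  1.97  0.51  0.25 -0.64]
-0.45 [ 0.61  0.6  -0.25  2.06  1.37  0.21 -1.48]
-0.55 [ 1.19  0.86 -1.07  2.12  1.82  0.78 -1.69]
```

```bash
python3 - <<'E'
s=open('dial.py').read()
s=s.replace("LIM=.46","LO,HI=-.30,.47").replace("if abs(a)<LIM]","if LO<=a<=HI]").replace("LIM-s*a)","(HI-a) if s>0 else (a-LO))")
open('dial.py','w').write(s)
from dial import *
ph=-.274; bot.grip(.22); bot.movel(*pose(.052,ph,.092),v=.12); p=telemetry.read_state()["ee_pos"]; bot.movel([p[0],p[1],.25],v=.25)
bot.move_pose([.5,-.05,.3],ori(0))
for n in("top","scene"): print({k:np.round(v,4).tolist() for k,v in phases([avg(n,3)[1]]).items()})
E
```

```text
{'L': [0.0012, 0.0, 0.07], 'M': [0.0011, 0.0, 0.34], 'R': [0.0011, 0.001, 0.07]}
{'L': [0.0009, 0.002, 0.04], 'M': [0.0009, 0.001, 0.32], 'R': [0.0009, 0.002, 0.03]}
```

Gripping a rib works: the model predicts 0.03 and I measured 0.04 to 0.07. I'll continue with all three wheels.

```bash
python3 - <<'E'
from dial import *
turn(.052,2.55,1.2566)
turn(0,2.212,4.3982)
turn(-.052,.675,3.1416)
bot.move_pose([.5,-.05,.3],ori(0))
rows=[]
for n in("top","scene"):
    p,P=avg(n,6); print({k:np.round(v,4).tolist() for k,v in phases([P]).items()}); np.save(f"pics/{n}_p2.npy",p)
    for yc in(.052,0,-.052):
        i=unroll(n,p,yc,.001); i[150]=[255,0,0]; rows.append(cv2.copyMakeBorder(i,0,0,4,4,0))
o=cv2.resize(np.hstack(rows),None,fx=1.15,fy=1.9,interpolation=cv2.INTER_CUBIC)
cv2.imwrite("pics/un2.png",np.clip(o*1.2,0,255).astype(np.uint8)[:,:,::-1]); print(feet()); print(telemetry.read_state()["time_s"])
E
```

```text
rib 0.35->-0.30 w=0.021 F=34.0 d=1.899 t=42.9
rib 0.33->-0.30 w=0.023 F=32.6 d=1.271 t=47.2
rib 0.33->0.31 w=0.022 F=8.4 d=1.257 t=50.2
rib 0.01->0.47 w=0.022 F=4.4 d=2.669 t=55.1
rib -0.16->0.47 w=0.021 F=2.6 d=3.297 t=59.4
rib -0.16->0.47 w=0.020 F=2.9 d=3.926 t=63.7
rib -0.16->0.31 w=0.021 F=3.8 d=4.398 t=67.6
rib -0.27->0.47 w=0.024 F=4.4 d=1.412 t=73.5
rib -0.16->0.47 w=0.022 F=2.6 d=2.041 t=77.8
rib -0.16->0.47 w=0.022 F=2.7 d=2.669 t=82.1
rib -0.16->0.31 w=0.024 F=3.4 d=3.142 t=86.0
{'L': [0.0009, 0.001, 0.01], 'M': [0.0008, 0.001, 0.02], 'R': [0.0009, 0.0, 0.04]}
{'L': [0.0007, 0.001, 0.01], 'M': [0.0007, 0.001, 0.02], 'R': [0.0007, 0.001, 0.02]}
[('top', [0.6582, -0.3142], 0.0292, 0.0583), ('scene', [0.6339, -0.1068], 0.0259, 0.0709), ('scene', [0.6617, -0.3176], 0.0271, 0.0599)]
88.8
```

View pics/un2.png

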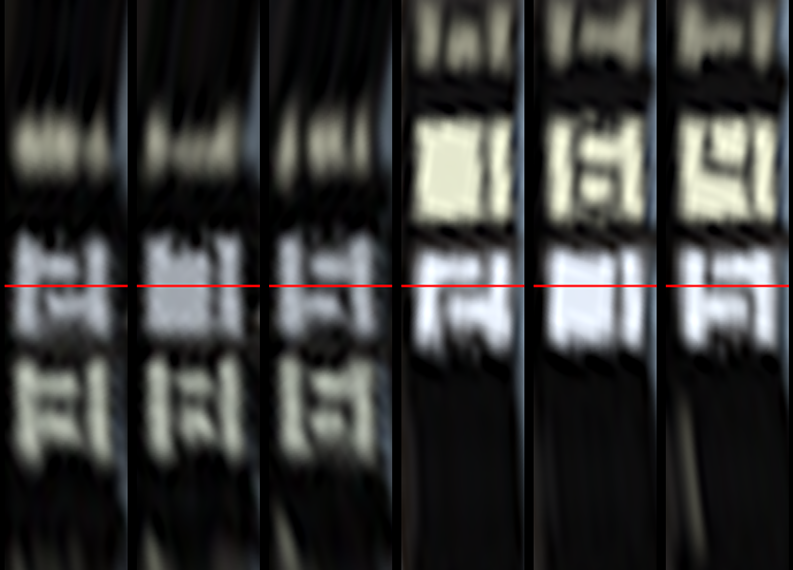

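The dials read 2-7-5: the neighbours are 1/3, 6/8 and 4/6, and the phase error is at most about 0.03 rad. Now I'll press start.

```bash
python3 - <<'E'
from dial import *
for n in("top","scene"):
    _,P=look(n); L=loc(P,O); m=np.hypot(L[...,0]+.079,L[...,1])<.02; Q=L[m&(P[...,2]>.0625)]; print(n,Q.mean(0).round(4),len(Q),np.percentile(Q[:,2],90))
    c,r=cv2.minEnclosingCircle(Q[:,:2].astype(np.float32)); print(c,r)
b=O-.079*X[:2]; _,o=pose(0,0,.1); bot.grip(0)
bot.move_pose([*b,.2],o); bot.movel([*b,.098],v=.15)
f0=telemetry.read_state()["force"][2]
for z in np.arange(.092,.0745,-.001):
    h=bot.movel([*b,z],v=.02,until_force=14); s=telemetry.read_state(); print(round(s["ee_pos"][2]-.022,4),round(s["force"][2]-f0,1),h)
    if h or s["force"][2]-f0>14: break
bot.movel([*b,.2],v=.15); bot.move_pose([.45,-.05,.3],ori(0))
for n in("top","scene"):
    p,P=avg(n,4); print({k:np.round(v,4).tolist() for k,v in phases([P]).items()}); cv2.imwrite(f"pics/{n}_end.png",np.clip(p*1.3,0,255).astype(np.uint8)[:,:,::-1])
print(telemetry.read_state()["time_s"])
E
```

```text
top [-0.0792  0.0011  0.0639] 35 0.06531330476100727
(-0.07953313738107681, 0.0014246850041672587) 0.01322102639824152
scene [-0.0793 -0.0007  0.0635] 32 0.0643409324546603
(-0.07823711633682251, -0.0006861889851279557) 0.012793933041393757
0.07 -0.2 False
0.069 -0.8 False
0.0679 -0.5 False
0.0669 0.1 False
0.0659 -0.4 False
0.0649 -0.6 False
0.0639 0.1 False
0.063 -0.1 False
0.062 1.7 False
0.061 1.6 False
0.06 1.5 False
0.059 3.0 False
0.058 3.1 False
0.057 3.4 False
0.0561 6.3 False
0.0558 21.7 False
{'L': [0.0009, 0.001, 0.02], 'M': [0.0009, 0.001, 0.02], 'R': [0.001, 0.001, 0.02]}
{'L': [0.0008, 0.001, 0.01], 'M': [0.0008, 0.001, 0.02], 'R': [0.0007, 0.001, 0.02]}
98.0167
```

View pics/scene_end.png

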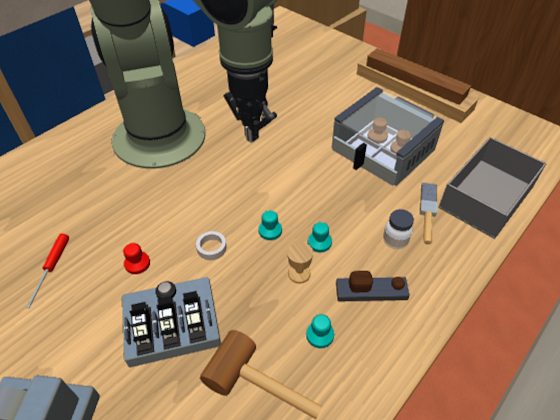

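The final picture shows both feet upright in the hooded tray at (379,128) and (402,138), with the plate flush. The goblet, tape and varnish are unmoved, and no other brown foot is on the bench.

```bash
python3 -c "
from plant import ticket
print(ticket.hand_in())"
```

```text
the job is handed in; nothing more can be done
None
```

I carried out every step in the order asked and handed the job in at about 98 s of the 210 s allowed.

- **Feet:** only two wooden feet were on the bench. Both stand upright in the tray's two far compartments. Once under the hood's clear top they gave no depth reading, so the final check on them is from the picture alone.
- **Tray:** it is pushed home in the hood. The handle stopped within 1 mm of where it should, and the front plate lies square against both front edges.
- **Dials:** they read 2-7-5, confirmed by the digits and by the neighbouring digits. The last check put each within about 0.02 rad of square. The two cameras' readings differed by up to about 0.04 rad at times.
- **Start button:** pressed down about 6 mm onto its stop after everything else was done. The dial readings had not changed afterwards.
- **Bystanders:** the goblet, tape roll, varnish jar and the red and turquoise look-alikes look unmoved in the final picture.

One move failed on the way: the first turn of the left wheel stopped short because it would have taken the wrist past its joint range. I let go there, re-measured the dial and finished with shorter turns. I saw no foot knocked aside.

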